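# Uncover a spindle's measuring pad and hold the vibration probe on it

## Task

Take the red protective cap off the spindle's measuring pad and nest it squarely over the identical cap that stands mouth-down on the bench, and let go of it. Then lift the spring-tipped vibration probe out of its blue holder and stand its tip on the yellow spot of the pad, upright, gently, with the tip pushed about half-way in; finish while still holding it there, without letting go. Leave the screwdriver, the steel arbor and the brass collar where they are.

Things in the scene. Friction and masses are not known exactly. Their poses are not given: they have to be found in the camera images.
- spot (a point): Centre of the yellow spot (16 mm across, black rim) on the flat level top of a square aluminium pad, 84 x 84 mm, on the steel spindle. This point lies on the pad's top face, 150 mm above the bench. x points along the spindle towards its black motor end, z up. The cap covers the spot at the start.
- cap_center (a point): Red plastic cap standing mouth-down on the pad over the spot: a hollow cone 55 mm tall, closed flat top 42 mm across, open rim at the bottom 64 mm across, 2 mm wall, solid top 18 mm thick, 40 to 85 g. This point is on its axis, 27.5 mm above its rim; z points to its closed top (up). It can be gripped across its sides 15 mm below the top (48 mm wide there).
- spare_center (a point): The identical loose red cap, standing mouth-down on the bench; same size and same point (27.5 mm above its rim). With the other cap nested fully over it, that one's point lies 18 mm above this one.
- holder: Blue block, 80 x 80 x 50 mm tall, fixed on the bench; origin at the centre of its underside, z up. The probe stands upright in the 22 mm hole in the middle of its top, 45 mm deep.
- probe_grip (a point): Middle of the probe's grip, a black barrel 28 mm across. This point is on its axis, 49 mm below its top end, 47 mm above the flange's top face and 85 mm above the end of the tip when that is not pushed in; z points to the yellow cap (up).
- probe_tip (a point): End of the probe's steel tip (8 mm across), which slides up into the probe when pressed; z points along the probe to its yellow cap.
- tip (a joint): How far the spring tip is pushed into the probe: 0 = fully out, 0.012 m = fully in. The spring takes 0.8 N per mm (half-way, 6 mm, is 4.8 N); beyond 12 mm the probe is rigid.
- probe: The probe: a loose upright round tool 134 mm long, 130 to 220 g: black barrel with a yellow cap on top, steel flange 40 mm across, 8 mm thick, below the barrel (it rests on the holder's top), then a neck (18 mm) and a spring-loaded steel tip that reach 30 mm below the flange into the holder. Origin at the end of the tip when not pushed in, z up along it.
- spindle: The spindle with its pad, lying level in two white cradle blocks, all fixed; origin on the bench straight below the spot, x along the spindle towards its black motor end. It is 108 mm wide (150 mm at the blocks) and reaches 110 mm to -x and 330 mm to +x of the origin; its top is 12 to 15 mm below the pad's top.
- screwdriver: Bystander: loose red-handled screwdriver lying on the bench.
- arbor: Bystander: loose steel tapered arbor standing on the bench, 85 mm tall, 62 mm across.
- collar: Bystander: loose brass ring lying on the bench, 60 mm across, 16 mm tall.
- cap: The cap that starts on the pad; origin at the centre of its rim (its underside), z up.
Mind the look-alikes: they are no part of the job. Of the things that look like the probe, the larger one is meant.

How it is judged (in metres and radians):
On the way, in this order (a step that is already met when the one before it is completed fails the run):
1. the cap from the pad is nested over the cap on the bench and let go (horizontal distance between cap_center and spare_center below 0.004 m and z of cap_center in the frame of spare_center between 0.015 and 0.0215 m and angle between cap_center's own z axis and vertical below 0.08 rad and angle between spare_center's own z axis and vertical below 0.05 rad and height (world z) of spare_center below 0.0305 m and contact force between the fingers and cap below 0.1 N), for 0.2 s.
2. the probe is out of its holder, in the fingers (distance between probe_tip and holder above 0.08 m and contact force between the fingers and probe above 1 N), for 0.1 s.
At the end, for the whole second after the job is handed in: The caps stand nested upright on the bench (axes within 4 mm, one 15 to 21.5 mm above the other); the probe is in the fingers, within 0.12 rad of upright, its tip on the pad within 7 mm of the spot's centre, pushed in by 2.5 to 9.5 mm, pressing the pad with 1 to 10 N, at rest (horizontal distance between cap_center and spare_center below 0.004 m and z of cap_center in the frame of spare_center between 0.015 and 0.0215 m and angle between cap_center's own z axis and vertical below 0.08 rad and angle between spare_center's own z axis and vertical below 0.05 rad and height (world z) of spare_center below 0.0305 m and horizontal distance between probe_tip and spot below 0.007 m and distance between probe_tip and spot below 0.009 m and angle between probe_tip's own z axis and vertical below 0.12 rad and value of joint tip between 0.0025 and 0.0095 m and contact force between probe and spindle between 1 and 10 N and contact force between the fingers and probe above 1 N and linear speed of probe below 0.02 m/s); the arm keeps its last pose, push and grip.
It fails at once if the probe is rammed against the spindle (over 16 N) (contact force between probe and spindle above 16 N).
It fails at once if a bystander is moved more than 15 mm (distance of any of screwdriver, arbor, collar from where it was at the start of the episode above 0.015 m).
It also fails if it takes over 51 s, if anything falls off the work surface, if the arm or the gripper's body presses on something with over 40 N, if the wrist force passes 120 N, or if a joint passes its speed limit or range.

## Robot

A 7-joint arm with a two-finger parallel gripper is mounted at the origin on the work surface. World frame = base frame: x ahead of the robot, y to its left, z up, the work surface at z = 0. Lengths are in mm, angles in rad, forces in N, time in s.
With the tool pointing down it reaches from about 425 to 1025 mm from the base axis. Payload 9.4 kg.
Tool frame: the origin (TCP) lies midway between the tips of the shut fingers; the grasp point (between the pads) lies 19 mm behind it; z points along the fingers, y is the line along which they close (so a half turn about z gives the same grasp; the last joint's range is limited). The gripper opens to 93 mm and grips with 3 to 60 N. Pads are 15 mm wide; open, the fingers measure 128 mm over their backs; the gripper's body (75 mm by 188 mm) begins 65 mm behind the grasp point.
Start: joints at [-1.345, 0.599, -0.003, 1.599, 0.002, 0.943, -0.08], TCP at [216.197, 692.014, 187.918] pointing down, gripper open.
Joint ranges: [-2.57, 2.57], [-0.35, 1.97], [-1.29, 1.29], [0.11, 2.56], [-1.05, 4.19], [0.11, 1.86], [-2.63, 2.63]. Speed limits (rad/s): [2.22, 2.22, 3.01, 3.01, 3.14, 3.14, 3.14].

## Interface

Orientations are given as a unit quaternion [w, x, y, z].
In Python, from station import robot gives the robot as it stands. The module is installed in compiled form; this text tells all that it offers.
- The arm moves only by the tool carry_out, never from a script. Its argument "commands" is a list of rows, each an object with "offset": the shift along the tool's x, y, z in mm, a list of three; "delta_rot": the turn, a rotation vector about the tool's x, y, z in degrees, a list of three; "grip": the finger opening in mm, from 0 to 93. A call has exactly 8 rows; each row shifts and turns the commanded pose from where the row before left it, along the tool's axes as they then stand; what a row does not reach is not made up. A row lasts 1/12 s, in which the tool goes at most 41.7 mm and 7.16 degrees, less where a joint would pass 70% of its speed; a pose out of reach is approached as far as the arm can. A call is refused whole if a number of a shift passes 41.7 or a number of a turn 7.16, either way. A call with a gripper value outside its range is refused whole. The fingers move at their own pace and stop on an object; the grip force is fixed at half the most. Time passes only in rows, so rows that do not move let the fingers close, or fill a call up. It gives the time, the measured TCP pose, the force, the opening and the grip force at its end, in the units of the state.
- robot.sense(): the state, without advancing time (a new reading comes with each control period).
- robot.read_camera(name): name is "scene" or "top" or "wrist"; returns the picture (480x640x3 uint8, blue, green, red); there is no depth.
- robot.camera_model(name): a dict with "fx", "fy", "cx", "cy" (pixels), "world_to_cam" (4x4, takes a point from world to camera coordinates). Camera axes: x right, y down, z forward; pixel columns grow to the right and rows downward; lengths in mm; the calibration is good to about 2 mm. A picture is of the moment at which its call begins: read the wrist's pose just before it. camera_model takes no time and is no camera call; for the wrist camera it gives the pose at the moment of the call.
- robot.hand_in(): hands the job in; it is judged then, once.
The state is a dict: "time": time; "q": joint angles; "dq": joint speeds; "effort": joint torques, N m; "eef_pos": TCP position; "tool_rot": TCP orientation; "force": force on the tool from outside, world axes, zero at the start; "torque": the same for the moment, N m; "grip_width": finger opening in mm; "finger_force": force on a finger pad.
Only numpy, scipy, OpenCV 4.12 (cv2) and the standard library are available. Lean on these libraries where they do the work, as an engineer would, in place of code of your own. Each camera call takes 0.05 s, during which the arm holds its last target. There are 200 camera calls.

## Working session

There is one attempt and no reset: what is moved stays moved. The work goes in short steps, Python scripts to look and compute and a tool call to move; the robot and the scene stay as the last step left them, time stands still between calls to the robot, and variables do not carry over. Pictures are saved under pics/ and viewed, at most 11 in all, crops included, and the job is handed in when it is done.

Besides the shell and the picture viewer there is one more tool, called after "Call:" in YAML: its name, and indented under it one key for each argument. carry_out: Moves the arm, as the interface text tells. Its arguments: {"type":"object","properties":{"commands":{"type":"array","items":{"type":"object","properties":{"offset":{"type":"array","items":{"type":"number"}},"delta_rot":{"type":"array","items":{"type":"number"}},"grip":{"type":"number"}}}}},"required":["commands"]}

```bash
mkdir -p pics; python3 - <<'E'
from station import robot
import cv2,numpy as np
print(robot.sense())
for n in("scene","top"):
    cv2.imwrite(f"pics/{n}0.png",robot.read_camera(n)); m=robot.camera_model(n)
    print(n,m['fx'],m['fy'],m['cx'],m['cy'],np.round(m['world_to_cam'],3).tolist())
E
```

```text
{'time': 0.0, 'q': array([-1.34467362,  0.60011707, -0.00255142,  1.60012482,  0.00182879,
        0.94291439, -0.07980911]), 'dq': array([ 8.57495701e-04, -4.51416262e-04, -5.34038425e-04, -2.35122263e-04,
       -3.46469444e-04, -1.78617690e-05, -9.46815204e-04]), 'effort': array([-5.98873285e-04, -7.65047979e+01,  1.49667788e+00, -2.52366525e+01,
       -5.24798571e-02,  1.67817122e-02,  1.46787274e-04]), 'eef_pos': array([216.07031404, 691.48779815, 187.06753422]), 'tool_rot': array([-3.71570973e-05,  1.50797320e-01,  9.88564393e-01, -7.80013254e-04]), 'force': array([ 0.22014537, -0.7082826 , -0.1145508 ]), 'torque': array([-0.03810563,  0.03645366, -0.00731738]), 'finger_force': 0.0, 'grip_width': 93.06536965818408}
scene 522.1309155204503 522.1309155204503 313.20404996132663 243.01705228666918 [[-0.759, 0.651, -0.01, 524.774], [0.484, 0.555, -0.676, -137.554], [-0.435, -0.518, -0.737, 1344.439], [0.0, 0.0, 0.0, 1.0]]
top 543.823066139824 543.823066139824 317.47911061396474 242.69714980767156 [[0.019, -1.0, -0.02, -85.98], [-0.994, -0.017, -0.105, 577.531], [0.104, 0.022, -0.994, 1378.929], [0.0, 0.0, 0.0, 1.0]]
```

View pics/scene0.png

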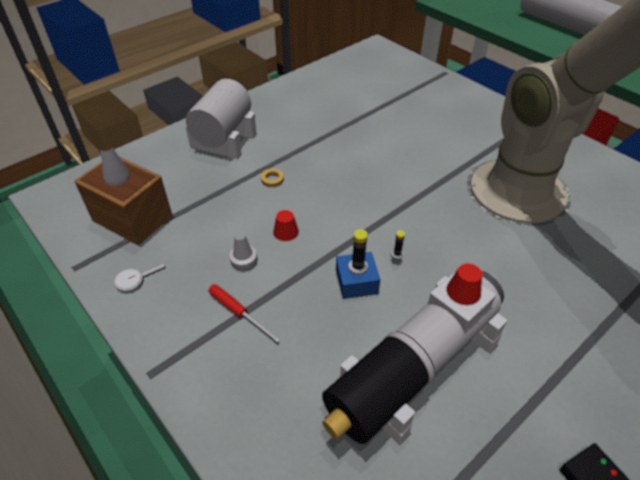

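View pics/top0.png

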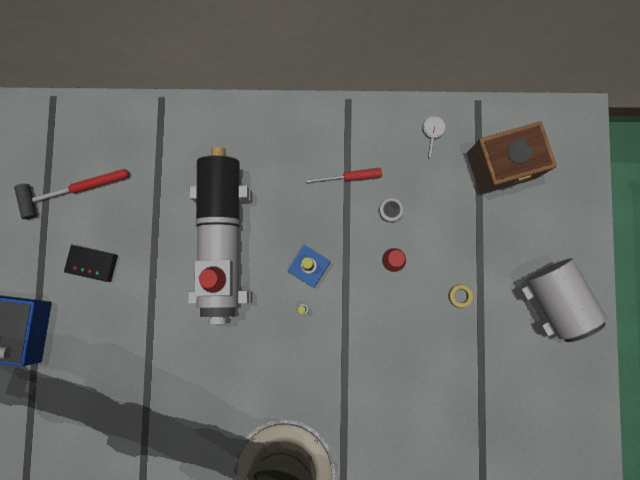

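The scene view shows the pad cap at about (467,283), the spare at (286,225), and the probe's yellow top at (360,235) in its blue holder. In the top view they are at (212,279), (395,259) and (308,265). The spindle's motor end points up in the image, away from the robot.

```bash
cat > h.py <<'E'
from station import robot
import cv2,numpy as np
from scipy.optimize import least_squares
def proj(m,P):
    P=np.atleast_2d(P); c=P@m['world_to_cam'][:3,:3].T+m['world_to_cam'][:3,3]
    return c[:,:2]/c[:,2:]*[m['fx'],m['fy']]+[m['cx'],m['cy']]
def back(m,uv,z):
    W=m['world_to_cam'];R=W[:3,:3];o=-R.T@W[:3,3]
    d=R.T@[(uv[0]-m['cx'])/m['fx'],(uv[1]-m['cy'])/m['fy'],1]
    return o+d*(z-o[2])/d[2]
def blob(img,near,kind='red',rad=60):
    b,g,r=[img[...,i].astype(int) for i in range(3)]
    k=(r>90)&(g<r*.45)&(b<r*.45) if kind=='red' else (r>90)&(g>r*.65)&(b<r*.5)
    n,l,s,c=cv2.connectedComponentsWithStats(k.astype(np.uint8))
    i=min((j for j in range(1,n) if s[j,4]>20),key=lambda j:np.hypot(*(c[j]-near)))
    return c[i],s[i]
def frustum(x,y,z0,r0,z1,r1):
    a=np.linspace(0,2*np.pi,48)[:,None]; f=lambda z,r:np.hstack([x+r*np.cos(a),y+r*np.sin(a),z+0*a])
    return np.vstack([f(z0,r0),f(z1,r1)])
def cen(m,P):
    h=cv2.convexHull(proj(m,P).astype(np.float32)); M=cv2.moments(h)
    return np.array([M['m10'],M['m01']])/M['m00'],cv2.boundingRect(h),M['m00']
def locate(m,c,z0,r0,z1,r1):
    g=back(m,c,(z0+z1)/2)[:2]
    return least_squares(lambda p:cen(m,frustum(*p,z0,r0,z1,r1))[0]-c,g).x
E
python3 - <<'E'
from h import *
for n,ps in (("scene",((467,283),(286,225),(360,235))),("top",((212,279),(395,259),(308,265)))):
    img=cv2.imread(f"pics/{n}0.png");m=robot.camera_model(n)
    for p,z,k in zip(ps,(150,0,0),('red','red','y')):
        c,s=blob(img,p,k)
        if k=='red':
            x=locate(m,c,z,32,z+55,21); print(n,z,c,s,x,cen(m,frustum(*x,z,32,z+55,21))[1:])
        else: print(n,'probe',c,s,back(m,c,150),back(m,c,154))
m=robot.camera_model('top')
for u in((218,152),(218,320)):print(back(m,u,80))
m=robot.camera_model('wrist');print(m['fx'],m['cx'],m['cy'],np.round(m['world_to_cam'],3).tolist())
m=robot.camera_model('scene');print(back(m,(398,256),0))
E
```

```text
scene 150 [466.15763547 284.30541872] [ 448  264   35   40 1015] [476.59784671 168.51715111] ((445, 261, 38, 45), 1238.5131887169555)
scene 0 [285.13153153 225.6018018 ] [274 210  24  30 555] [ 541.79577179 -276.25672341] ((272, 208, 27, 33), 668.4514781704638)
scene probe [360.22307692 235.52307692] [354 230  13  13 130] [522.14232134 -51.96136021 150.        ] [524.94439059 -49.39367148 154.        ]
top 150 [207.95604396 278.41758242] [199 269  18  20 273] [476.23852581 172.54764598] ((196, 265, 29, 28), 585.6296654189937)
top 0 [396.28421053 257.66315789] [388 250  17  17 190] [ 546.13136475 -282.75097537] ((384, 245, 25, 25), 464.2354112332687)Traceback (most recent call last):
  File "<stdin>", line 5, in <module>
  File "h.py", line 15, in blob
    i=min((j for j in range(1,n) if s[j,4]>20),key=lambda j:np.hypot(*(c[j]-near)))
ValueError: min() iterable argument is empty
```

Call:
carry_out:
  commands:
    - {"offset":[-10,-10,-30],"delta_rot":[0,0,0],"grip":93}
    - {"offset":[-18,-18,-30],"delta_rot":[0,0,0],"grip":93}
    - {"offset":[-22,-22,-25],"delta_rot":[0,0,0],"grip":93}
    - {"offset":[-25,-26,-15],"delta_rot":[0,0,0],"grip":93}
    - {"offset":[-27,-28,-10],"delta_rot":[0,0,0],"grip":93}
    - {"offset":[-28,-29,0],"delta_rot":[0,0,0],"grip":93}
    - {"offset":[-28,-29,0],"delta_rot":[0,0,0],"grip":93}
    - {"offset":[-28,-29,0],"delta_rot":[0,0,0],"grip":93}

```text
time: 0.77
eef_pos: [337.3, 452.3, 298.0]
tool_rot: [0.0, 0.151, 0.989, 0.0]
force: [1.4, 0.8, -0.2]
grip_width: 92.9
finger_force: 0.0
```

Call:
carry_out:
  commands:
    - {"offset":[-28,-29,0],"delta_rot":[0,0,0],"grip":93}
    - {"offset":[-28,-29,0],"delta_rot":[0,0,0],"grip":93}
    - {"offset":[-28,-29,0],"delta_rot":[0,0,0],"grip":93}
    - {"offset":[-28,-29,0],"delta_rot":[0,0,0],"grip":93}
    - {"offset":[-25,-27,0],"delta_rot":[0,0,0],"grip":93}
    - {"offset":[-15,-17,0],"delta_rot":[0,0,0],"grip":93}
    - {"offset":[-5,-6,0],"delta_rot":[0,0,0],"grip":93}
    - {"offset":[0,0,0],"delta_rot":[0,0,0],"grip":93}

```text
time: 1.43
eef_pos: [437.8, 247.0, 298.0]
tool_rot: [0.0, 0.153, 0.988, -0.0]
force: [-0.1, -0.4, -0.1]
grip_width: 92.9
finger_force: 0.0
```

```bash
python3 - <<'E'
from h import *
s=robot.sense();print(s['time'],s['eef_pos'],s['tool_rot'])
m=robot.camera_model('wrist');im=robot.read_camera('wrist');cv2.imwrite('pics/w1.png',im);np.save('w1.npy',m['world_to_cam'])
print(m['fx'],m['cx'],m['cy'],np.round(m['world_to_cam'],3).tolist())
print(proj(m,[[476,169,205],[476,169,150]]))
E
```

```text
1.4333 [437.80655756 247.02483979 297.95211521] [ 7.98626469e-05  1.52631145e-01  9.88283203e-01 -1.92191292e-04]
423.4977023600813 321.3212529564135 233.0022125251062 [[0.3, 0.954, 0.001, -368.751], [0.919, -0.29, 0.266, -390.837], [0.254, -0.079, -0.964, 405.139], [0.0, 0.0, 0.0, 1.0]]
[[234.78057455 303.36002557]
 [247.19881252 276.38383885]]
```

View pics/w1.png

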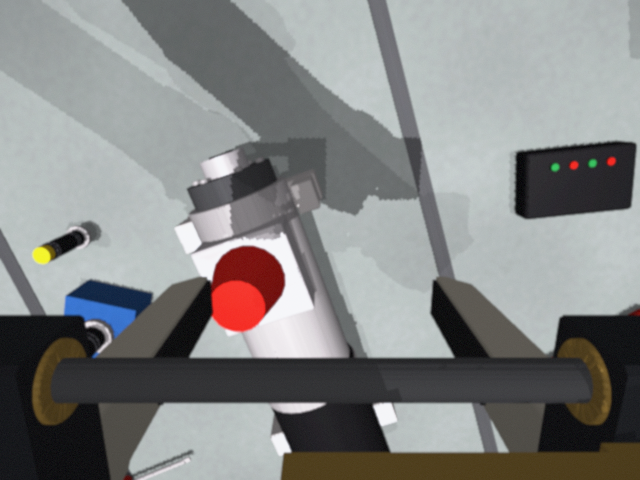

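The wrist view shows the whole cap at (248,288), with the holder and probe at lower left, partly hidden by the finger.

```bash
sed -i 's/r>90)&(g<r\*.45)/r>45)\&(g<r*.45)/' h.py; python3 - <<'E'
from h import *
im=cv2.imread('pics/w1.png');m=robot.camera_model('wrist');m['world_to_cam']=np.load('w1.npy')
c,s=blob(im,(248,288));x=locate(m,c,150,32,205,21);print(c,s,x,cen(m,frustum(*x,150,32,205,21))[1:])
for n,p in (('scene',(467,283)),('top',(210,279))):
    m=robot.camera_model(n);c,s=blob(cv2.imread(f'pics/{n}0.png'),p);x=locate(m,c,150,32,205,21);print(c,s,x,cen(m,frustum(*x,150,32,205,21))[1:])
for n,p in (('scene',(285,223)),('top',(395,259))):
    m=robot.camera_model(n);c,s=blob(cv2.imread(f'pics/{n}0.png'),p);x=locate(m,c,0,32,55,21);print(c,s,x,cen(m,frustum(*x,0,32,55,21))[1:])
t=np.array([437.8,247]);xt=np.array([-.953,.302]);yt=np.array([.302,.953])
print(back(robot.camera_model('top'),(308,265),154))
E
```

```text
[244.59116839 287.54637651] [ 210  247   74   85 4733] [479.2896442 168.9126143] ((208, 244, 78, 89), 5163.390666786232)
[465.62618596 284.19165085] [ 447  264   36   40 1054] [476.94334852 167.63956633] ((445, 261, 38, 44), 1237.3152264575474)
[211.64508929 279.26116071] [199 268  26  24 448] [475.37122671 169.32225556] ((197, 265, 29, 28), 585.0265804536175)
[285.13153153 225.6018018 ] [274 210  24  30 555] [ 541.79577179 -276.25672341] ((272, 208, 27, 33), 668.4514781704638)
[396.33802817 258.4741784 ] [387 250  18  21 213] [ 543.99655646 -282.9007377 ] ((384, 246, 25, 25), 464.45531316730194)
[512.87414358 -57.01056417 154.        ]
```

Call:
carry_out:
  commands:
    - {"offset":[-20,-20,0],"delta_rot":[0,0,0],"grip":93}
    - {"offset":[-25,-25,5],"delta_rot":[0,0,0],"grip":93}
    - {"offset":[-17,-17,20],"delta_rot":[0,0,0],"grip":93}
    - {"offset":[0,0,30],"delta_rot":[0,0,0],"grip":93}
    - {"offset":[0,0,30],"delta_rot":[0,0,0],"grip":93}
    - {"offset":[0,0,25],"delta_rot":[0,0,0],"grip":93}
    - {"offset":[0,0,15],"delta_rot":[0,0,0],"grip":93}
    - {"offset":[0,0,2],"delta_rot":[0,0,0],"grip":93}

```text
time: 2.15
eef_pos: [475.7, 172.9, 168.0]
tool_rot: [-0.002, 0.149, 0.989, -0.001]
force: [-0.4, 0.5, 0.7]
grip_width: 93.0
finger_force: 0.0
```

Call:
carry_out:
  commands:
    - {"offset":[0,0,0],"delta_rot":[0,0,0],"grip":70}
    - {"offset":[0,0,0],"delta_rot":[0,0,0],"grip":56}
    - {"offset":[0,0,0],"delta_rot":[0,0,0],"grip":50}
    - {"offset":[0,0,0],"delta_rot":[0,0,0],"grip":46}
    - {"offset":[0,0,0],"delta_rot":[0,0,0],"grip":42}
    - {"offset":[0,0,0],"delta_rot":[0,0,0],"grip":40}
    - {"offset":[0,0,0],"delta_rot":[0,0,0],"grip":40}
    - {"offset":[0,0,0],"delta_rot":[0,0,0],"grip":40}

```text
time: 2.82
eef_pos: [477.9, 171.3, 171.2]
tool_rot: [0.0, 0.151, 0.989, 0.0]
force: [0.4, -0.9, 0.8]
grip_width: 44.2
finger_force: 0.3
```

Call:
carry_out:
  commands:
    - {"offset":[0,0,0],"delta_rot":[0,0,0],"grip":36}
    - {"offset":[0,0,0],"delta_rot":[0,0,0],"grip":36}
    - {"offset":[0,0,0],"delta_rot":[0,0,0],"grip":36}
    - {"offset":[0,0,0],"delta_rot":[0,0,0],"grip":36}
    - {"offset":[0,0,-2],"delta_rot":[0,0,0],"grip":36}
    - {"offset":[0,0,-4],"delta_rot":[0,0,0],"grip":36}
    - {"offset":[0,0,-6],"delta_rot":[0,0,0],"grip":36}
    - {"offset":[0,0,-8],"delta_rot":[0,0,0],"grip":36}

```text
time: 3.48
eef_pos: [477.6, 171.2, 191.2]
tool_rot: [-0.0, 0.151, 0.989, -0.0]
force: [-0.3, -0.9, -1.3]
grip_width: 40.9
finger_force: 30.0
```

```bash
python3 - <<'E'
from h import *
s=robot.sense();print(s['time'],s['eef_pos'],s['grip_width'],s['finger_force'])
im=robot.read_camera('wrist');cv2.imwrite('pics/w2.png',im)
E
```

```text
3.4833 [477.62159267 171.22077559 191.20841573] 40.91664829101077 29.999909698963165
```

View pics/w2.png

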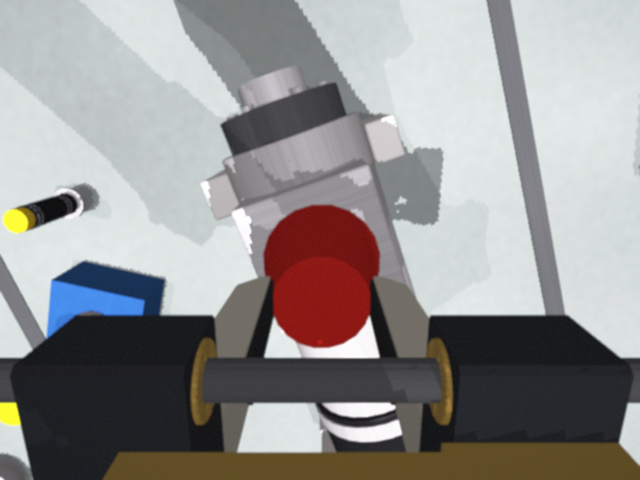

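The cap is centred in the jaws at about (322,280), top disc 97 px wide. I'll fit its height from the silhouette.

```bash
python3 - <<'E'
from h import *
im=cv2.imread('pics/w2.png');m=robot.camera_model('wrist')
c,s=blob(im,(322,280));print(c,s)
for z in range(145,176,5):
    x=locate(m,c,z,32,z+55,21);print(z,x,cen(m,frustum(*x,z,32,z+55,21))[1:])
print(proj(m,[robot.sense()['eef_pos']]))
E
```

```text
[321.23758642 274.23538655] [  264   206   115   141 12728]
145 [490.63869506 169.22150255] ((268, 211, 106, 129), 10512.715293522691)
150 [488.70185434 169.81558152] ((267, 210, 108, 132), 11008.898899038322)
155 [486.7601931  170.41124656] ((266, 208, 110, 135), 11541.353955938248)
160 [484.81333053 171.00863532] ((265, 207, 112, 138), 12113.735676825978)
165 [482.86086134 171.60788189] ((264, 205, 115, 142), 12730.17293238407)
170 [480.90232502 172.20913531] ((262, 203, 118, 146), 13395.354615677148)
175 [478.93721385 172.81255988] ((261, 201, 120, 149), 14114.609356815228)
[[318.4696589  272.05768125]]
```

Call:
carry_out:
  commands:
    - {"offset":[-6,-9,-10],"delta_rot":[0,0,0],"grip":36}
    - {"offset":[-12,-17,-15],"delta_rot":[0,0,0],"grip":36}
    - {"offset":[-17,-26,-15],"delta_rot":[0,0,0],"grip":36}
    - {"offset":[-19,-28,-10],"delta_rot":[0,0,0],"grip":36}
    - {"offset":[-19,-28,-5],"delta_rot":[0,0,0],"grip":36}
    - {"offset":[-19,-28,-4],"delta_rot":[0,0,0],"grip":36}
    - {"offset":[-19,-28,0],"delta_rot":[0,0,0],"grip":36}
    - {"offset":[-19,-28,0],"delta_rot":[0,0,0],"grip":36}

```text
time: 4.2
eef_pos: [544.9, -53.3, 251.2]
tool_rot: [0.001, 0.151, 0.989, 0.0]
force: [-1.1, 0.4, -0.1]
grip_width: 40.6
finger_force: 30.0
```

Call:
carry_out:
  commands:
    - {"offset":[-19,-28,0],"delta_rot":[0,0,0],"grip":36}
    - {"offset":[-19,-28,0],"delta_rot":[0,0,0],"grip":36}
    - {"offset":[-19,-28,0],"delta_rot":[0,0,0],"grip":36}
    - {"offset":[-19,-28,0],"delta_rot":[0,0,0],"grip":36}
    - {"offset":[-19,-28,0],"delta_rot":[0,0,0],"grip":36}
    - {"offset":[-17,-26,0],"delta_rot":[0,0,0],"grip":36}
    - {"offset":[-12,-17,0],"delta_rot":[0,0,0],"grip":36}
    - {"offset":[-6,-9,0],"delta_rot":[0,0,0],"grip":36}

```text
time: 4.87
eef_pos: [611.0, -277.2, 250.5]
tool_rot: [0.0, 0.153, 0.988, -0.001]
force: [-0.1, -0.7, -0.8]
grip_width: 39.9
finger_force: 30.0
```

```bash
python3 - <<'E'
from h import *
robot.read_camera('top')
s=robot.sense();print(s['time'],s['eef_pos'],s['grip_width'],s['finger_force'],s['force'])
m=robot.camera_model('wrist');np.save('w3.npy',m['world_to_cam']);im=robot.read_camera('wrist');cv2.imwrite('pics/w3.png',im)
p=proj(m,[[543,-279,27]])[0]
c,q=blob(im,p);x=locate(m,c,0,32,55,21);print(p,c,q,x,cen(m,frustum(*x,0,32,55,21))[1:])
c,q=blob(im,(320,280));print(c,q)
d=s['eef_pos'][2]-19-40
for z in (d-5,d,d+5):
    x=locate(m,c,z,32,z+55,21);print(z,x,cen(m,frustum(*x,z,32,z+55,21))[1:])
E
```

```text
4.9167 [ 611.09025994 -277.71440338  250.30761705] 40.064134376983695 29.999383091926575 [ 0.6374696  -2.2422275  -0.72968579]
[297.50144577 126.54941519] [303.96789951 124.12037683] [ 275   94   59   61 2866] [ 543.46310304 -273.74476133] ((272, 91, 64, 66), 3163.206947079976)
[321.30092119 274.23738288] [  265   205   114   142 12701]
186.30761704987043 [ 629.42226323 -282.08550015] ((272, 216, 99, 120), 9123.52106311731)
191.30761704987043 [ 627.50793654 -281.47856796] ((271, 215, 101, 122), 9521.690065347822)
196.30761704987043 [ 625.58967319 -280.8682995 ] ((270, 213, 103, 125), 9947.478252421366)
```

View pics/w3.png

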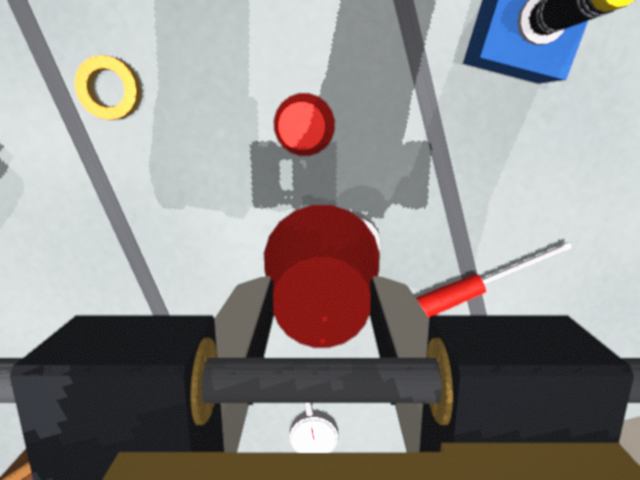

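Spare is at (304,124) in this view, giving (543.5,-273.7), which agrees with the other cameras. The cap hasn't moved in the jaws. Going above the spare.

Call:
carry_out:
  commands:
    - {"offset":[10,-3,5],"delta_rot":[0,0,0],"grip":36}
    - {"offset":[20,-5,15],"delta_rot":[0,0,0],"grip":36}
    - {"offset":[20,-5,28],"delta_rot":[0,0,0],"grip":36}
    - {"offset":[13,-4,34],"delta_rot":[0,0,0],"grip":36}
    - {"offset":[6,-2,34],"delta_rot":[0,0,0],"grip":36}
    - {"offset":[0,0,25],"delta_rot":[0,0,0],"grip":36}
    - {"offset":[0,0,14],"delta_rot":[0,0,0],"grip":36}
    - {"offset":[0,0,0],"delta_rot":[0,0,0],"grip":36}

```text
time: 5.63
eef_pos: [538.2, -267.4, 92.5]
tool_rot: [-0.002, 0.15, 0.989, 0.001]
force: [-1.3, -0.1, -0.3]
grip_width: 40.2
finger_force: 30.0
```

```bash
python3 - <<'E'
from h import *
robot.read_camera('top')
s=robot.sense();print(s['time'],s['eef_pos'],s['force'])
W=[]
im=robot.read_camera('scene');cv2.imwrite('pics/s4.png',cv2.resize(im[120:270,200:400],None,fx=4,fy=4,interpolation=cv2.INTER_CUBIC))
E
```

```text
5.6833 [ 539.20279818 -268.18998563   94.21729935] [-0.38028905 -0.800732   -0.5620122 ]
```

View pics/s4.png

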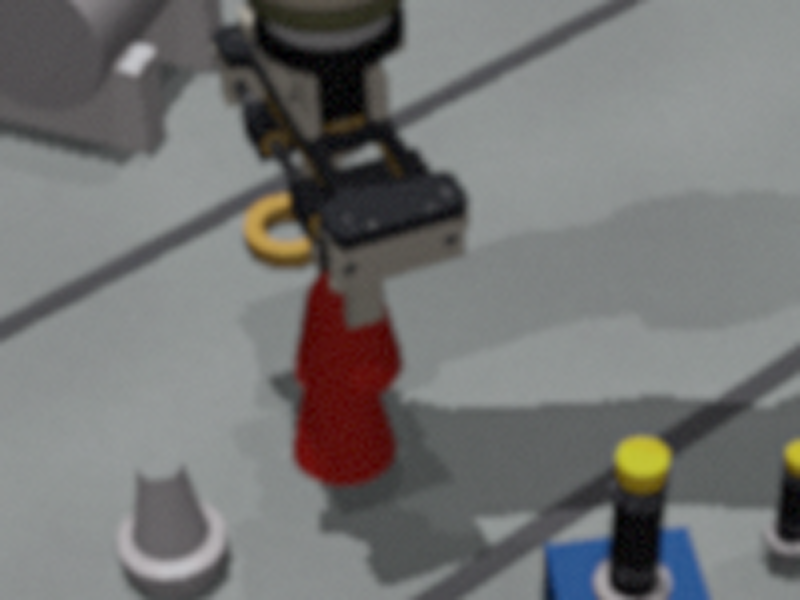

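The held cap is right over the spare, a little too far to the image right. That fits the 6 mm y error in the reading, so I'll correct it and lower.

Call:
carry_out:
  commands:
    - {"offset":[-2,-6,0],"delta_rot":[0,0,0],"grip":36}
    - {"offset":[0,0,4],"delta_rot":[0,0,0],"grip":36}
    - {"offset":[0,0,6],"delta_rot":[0,0,0],"grip":36}
    - {"offset":[0,0,6],"delta_rot":[0,0,0],"grip":36}
    - {"offset":[0,0,6],"delta_rot":[0,0,0],"grip":36}
    - {"offset":[0,0,6],"delta_rot":[0,0,0],"grip":36}
    - {"offset":[0,0,4],"delta_rot":[0,0,0],"grip":36}
    - {"offset":[0,0,2],"delta_rot":[0,0,0],"grip":36}

```text
time: 6.4
eef_pos: [539.7, -276.4, 60.0]
tool_rot: [-0.001, 0.151, 0.989, 0.0]
force: [-0.2, -0.4, -1.0]
grip_width: 40.3
finger_force: 30.0
```

Call:
carry_out:
  commands:
    - {"offset":[0,0,3],"delta_rot":[0,0,0],"grip":36}
    - {"offset":[0,0,3],"delta_rot":[0,0,0],"grip":36}
    - {"offset":[0,0,3],"delta_rot":[0,0,0],"grip":36}
    - {"offset":[0,0,2],"delta_rot":[0,0,0],"grip":36}
    - {"offset":[0,0,1],"delta_rot":[0,0,0],"grip":36}
    - {"offset":[0,0,0],"delta_rot":[0,0,0],"grip":36}
    - {"offset":[0,0,0],"delta_rot":[0,0,0],"grip":36}
    - {"offset":[0,0,0],"delta_rot":[0,0,0],"grip":36}

```text
time: 7.07
eef_pos: [540.2, -276.7, 49.1]
tool_rot: [0.0, 0.151, 0.989, -0.0]
force: [-0.1, -0.2, -1.0]
grip_width: 40.7
finger_force: 30.0
```

Call:
carry_out:
  commands:
    - {"offset":[0,0,1],"delta_rot":[0,0,0],"grip":36}
    - {"offset":[0,0,1],"delta_rot":[0,0,0],"grip":36}
    - {"offset":[0,0,1],"delta_rot":[0,0,0],"grip":36}
    - {"offset":[0,0,1],"delta_rot":[0,0,0],"grip":36}
    - {"offset":[0,0,1],"delta_rot":[0,0,0],"grip":36}
    - {"offset":[0,0,0],"delta_rot":[0,0,0],"grip":36}
    - {"offset":[0,0,0],"delta_rot":[0,0,0],"grip":36}
    - {"offset":[0,0,0],"delta_rot":[0,0,0],"grip":36}

```text
time: 7.73
eef_pos: [540.0, -276.8, 43.9]
tool_rot: [-0.0, 0.151, 0.989, -0.0]
force: [-0.1, 0.5, -0.2]
grip_width: 40.3
finger_force: 30.0
```

Call:
carry_out:
  commands:
    - {"offset":[0,0,1],"delta_rot":[0,0,0],"grip":36}
    - {"offset":[0,0,1],"delta_rot":[0,0,0],"grip":36}
    - {"offset":[0,0,1],"delta_rot":[0,0,0],"grip":36}
    - {"offset":[0,0,1],"delta_rot":[0,0,0],"grip":36}
    - {"offset":[0,0,0],"delta_rot":[0,0,0],"grip":36}
    - {"offset":[0,0,0],"delta_rot":[0,0,0],"grip":36}
    - {"offset":[0,0,0],"delta_rot":[0,0,0],"grip":36}
    - {"offset":[0,0,0],"delta_rot":[0,0,0],"grip":36}

```text
time: 8.4
eef_pos: [540.0, -276.8, 39.9]
tool_rot: [-0.0, 0.151, 0.989, -0.0]
force: [-0.4, 0.3, -1.0]
grip_width: 40.7
finger_force: 30.0
```

Call:
carry_out:
  commands:
    - {"offset":[0,0,1],"delta_rot":[0,0,0],"grip":36}
    - {"offset":[0,0,0],"delta_rot":[0,0,0],"grip":36}
    - {"offset":[0,0,1],"delta_rot":[0,0,0],"grip":36}
    - {"offset":[0,0,0],"delta_rot":[0,0,0],"grip":36}
    - {"offset":[0,0,1],"delta_rot":[0,0,0],"grip":36}
    - {"offset":[0,0,0],"delta_rot":[0,0,0],"grip":36}
    - {"offset":[0,0,0],"delta_rot":[0,0,0],"grip":36}
    - {"offset":[0,0,0],"delta_rot":[0,0,0],"grip":36}

```text
time: 9.07
eef_pos: [540.4, -276.9, 38.9]
tool_rot: [0.001, 0.151, 0.989, 0.0]
force: [-5.0, 2.6, 22.4]
grip_width: 40.3
finger_force: 30.0
```

```bash
python3 - <<'E'
from h import *
s=robot.sense();print(s['time'],s['eef_pos'],s['force'],s['grip_width'])
im=robot.read_camera('scene');a=cv2.resize(im[160:270,230:340],(400,400),interpolation=cv2.INTER_CUBIC)
im=robot.read_camera('top');b=cv2.resize(im[200:310,340:450],(400,400),interpolation=cv2.INTER_CUBIC)
cv2.imwrite('pics/s5.png',np.hstack([a,b]))
E
```

```text
9.0667 [ 540.41650557 -276.87329794   38.87368164] [-5.00723773  2.61681846 22.43789292] 40.25667641354881
```

View pics/s5.png

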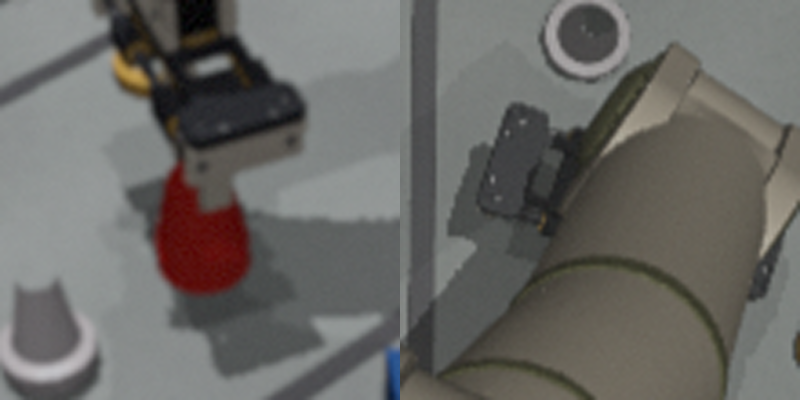

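It seated at TCP z about 39, exactly the nested height, and the two caps now show as one silhouette at (203,235). I'll ease off the push, open and rise.

Call:
carry_out:
  commands:
    - {"offset":[0,0,-1.5],"delta_rot":[0,0,0],"grip":36}
    - {"offset":[0,0,0],"delta_rot":[0,0,0],"grip":43}
    - {"offset":[0,0,0],"delta_rot":[0,0,0],"grip":55}
    - {"offset":[0,0,0],"delta_rot":[0,0,0],"grip":70}
    - {"offset":[0,0,0],"delta_rot":[0,0,0],"grip":93}
    - {"offset":[0,0,0],"delta_rot":[0,0,0],"grip":93}
    - {"offset":[0,0,0],"delta_rot":[0,0,0],"grip":93}
    - {"offset":[0,0,0],"delta_rot":[0,0,0],"grip":93}

```text
time: 9.83
eef_pos: [540.1, -276.6, 38.3]
tool_rot: [-0.0, 0.151, 0.989, 0.0]
force: [-0.2, -0.2, 0.6]
grip_width: 78.6
finger_force: 0.0
```

Call:
carry_out:
  commands:
    - {"offset":[0,0,0],"delta_rot":[0,0,0],"grip":93}
    - {"offset":[0,0,-10],"delta_rot":[0,0,0],"grip":93}
    - {"offset":[0,0,-20],"delta_rot":[0,0,0],"grip":93}
    - {"offset":[0,0,-30],"delta_rot":[0,0,0],"grip":93}
    - {"offset":[0,0,-35],"delta_rot":[0,0,0],"grip":93}
    - {"offset":[-5,5,-35],"delta_rot":[0,0,0],"grip":93}
    - {"offset":[-10,20,-30],"delta_rot":[0,0,0],"grip":93}
    - {"offset":[-10,30,-20],"delta_rot":[0,0,0],"grip":93}

```text
time: 10.5
eef_pos: [580.2, -234.7, 223.1]
tool_rot: [0.002, 0.153, 0.988, -0.001]
force: [1.4, -0.3, -0.2]
grip_width: 92.9
finger_force: 0.0
```

```bash
python3 - <<'E'
from h import *
robot.read_camera('scene')
s=robot.sense();print(s['time'],s['eef_pos'],s['tool_rot'])
m=robot.camera_model('wrist');np.save('w6.npy',m['world_to_cam']);im=robot.read_camera('wrist');cv2.imwrite('pics/w6.png',im)
p=proj(m,[[543,-275,40]])[0]
c,q=blob(im,p);x=locate(m,c,0,32,73,21);print(p,c,q,x,cen(m,np.vstack([frustum(*x,0,32,55,21),frustum(*x,18,32,73,21)]))[1:])
for p in ([523,-51,154],[523,-51,58]):print(proj(m,[p]))
E
```

```text
10.55 [ 586.9413973  -226.38417574  225.46341223] [0.00480749 0.14900446 0.98882421 0.00111046]
[252.6232782  168.11663998] [254.73349972 164.24514698] [ 221  131   69   66 3606] [ 542.33310718 -275.98913398] ((219, 129, 71, 70), 3872.0249137639767)
[[572.58913798  47.31738721]]
[[503.87718507  64.84800355]]
```

View pics/w6.png

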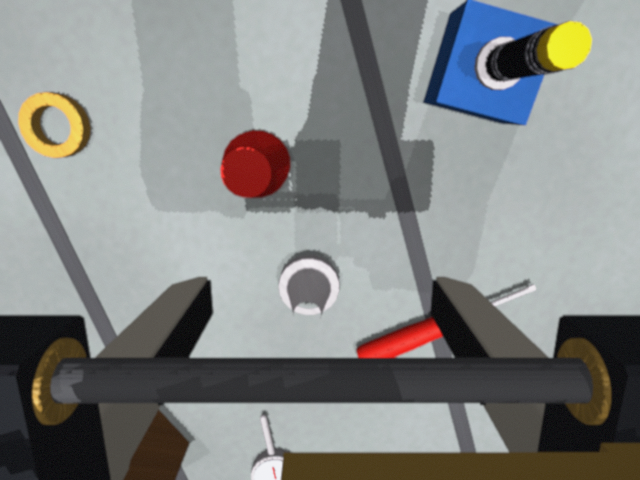

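The caps look nested squarely at (255,164). The probe's yellow top is at about (566,45) and its flange at (500,62).

```bash
python3 - <<'E'
from h import *
im=cv2.imread('pics/w6.png');m=robot.camera_model('wrist');m['world_to_cam']=np.load('w6.npy')
c,s=blob(im,(566,45),'y');print(c,s)
print(back(m,c,150),back(m,c,154),back(m,(500,62),57))
for x in ([522,-55],[524,-50]):print(proj(m,[[*x,154],[*x,58]]))
im=cv2.imread('pics/scene0.png');m=robot.camera_model('scene')
c,s=blob(im,(360,235),'y');print(c,back(m,c,149),back(m,(359,266),58))
im=cv2.imread('pics/top0.png');m=robot.camera_model('top');print(back(m,(308,265),154),back(m,(309,265),50))
E
```

```text
[564.57021489  45.69915042] [ 538   21   54   49 2001]
[520.84135022 -53.16293489 150.        ] [520.74414193 -55.37759658 154.        ] [519.98841701 -53.18305019  57.        ]
[[565.51866161  47.71489843]
 [498.73236724  65.13560024]]
[[574.53074153  48.5418896 ]
 [505.33038248  65.73092504]]
[360.22307692 235.52307692] [521.44180403 -52.60328239 149.        ] [521.18645221 -49.1637523   58.        ]
[512.87414358 -57.01056417 154.        ] [519.48594795 -55.50070663  50.        ]
```

Call:
carry_out:
  commands:
    - {"offset":[10,14,0],"delta_rot":[0,0,0],"grip":93}
    - {"offset":[18,24,0],"delta_rot":[0,0,0],"grip":93}
    - {"offset":[22,31,5],"delta_rot":[0,0,0],"grip":93}
    - {"offset":[22,31,8],"delta_rot":[0,0,0],"grip":93}
    - {"offset":[20,28,8],"delta_rot":[0,0,0],"grip":93}
    - {"offset":[13,17,7],"delta_rot":[0,0,0],"grip":93}
    - {"offset":[6,8,0],"delta_rot":[0,0,0],"grip":93}
    - {"offset":[0,0,0],"delta_rot":[0,0,0],"grip":93}

```text
time: 11.27
eef_pos: [519.1, -50.7, 190.5]
tool_rot: [-0.001, 0.149, 0.989, 0.0]
force: [0.2, -0.8, -0.1]
grip_width: 93.0
finger_force: 0.0
```

Call:
carry_out:
  commands:
    - {"offset":[0,0,0],"delta_rot":[0,0,0],"grip":93}
    - {"offset":[0,0,0],"delta_rot":[0,0,0],"grip":93}
    - {"offset":[0,0,0],"delta_rot":[0,0,0],"grip":93}
    - {"offset":[0,0,0],"delta_rot":[0,0,0],"grip":93}
    - {"offset":[0,0,0],"delta_rot":[0,0,0],"grip":93}
    - {"offset":[0,0,0],"delta_rot":[0,0,0],"grip":93}
    - {"offset":[0,0,0],"delta_rot":[0,0,0],"grip":93}
    - {"offset":[0,0,0],"delta_rot":[0,0,0],"grip":93}

```text
time: 11.93
eef_pos: [520.1, -52.6, 190.4]
tool_rot: [-0.0, 0.151, 0.989, -0.0]
force: [-0.3, -1.0, -0.3]
grip_width: 92.7
finger_force: 0.0
```

```bash
python3 - <<'E'
from h import *
s=robot.sense();print(s['time'],s['eef_pos'],s['tool_rot'])
m=robot.camera_model('wrist');im=robot.read_camera('wrist');cv2.imwrite('pics/w7.png',im)
print(proj(m,[[520.5,-53,154]]));c,q=blob(im,proj(m,[[520.5,-53,154]])[0],'y');print(c,q,back(m,c,150),back(m,c,154))
E
```

```text
11.9333 [520.06165392 -52.5922072  190.40679818] [-1.06001707e-05  1.50896988e-01  9.88549492e-01 -1.81188574e-05]
[[318.42502547 250.59197757]]
[319.79703886 248.02282542] [ 298  225   44   47 1621] [520.44856172 -52.16302488 150.        ] [519.25074475 -51.77886877 154.        ]
```

Centred to within 1 mm. Descend and grip.

Call:
carry_out:
  commands:
    - {"offset":[0,0,10],"delta_rot":[0,0,0],"grip":93}
    - {"offset":[0,0,20],"delta_rot":[0,0,0],"grip":93}
    - {"offset":[0,0,25],"delta_rot":[0,0,0],"grip":85}
    - {"offset":[0,0,24],"delta_rot":[0,0,0],"grip":75}
    - {"offset":[0,0,17],"delta_rot":[0,0,0],"grip":65}
    - {"offset":[0,0,8],"delta_rot":[0,0,0],"grip":60}
    - {"offset":[0,0,0],"delta_rot":[0,0,0],"grip":50}
    - {"offset":[0,0,0],"delta_rot":[0,0,0],"grip":40}

```text
time: 12.65
eef_pos: [519.9, -52.6, 86.3]
tool_rot: [-0.0, 0.151, 0.989, -0.0]
force: [-0.3, 0.2, 0.5]
grip_width: 57.6
finger_force: 0.0
```

Call:
carry_out:
  commands:
    - {"offset":[0,0,0],"delta_rot":[0,0,0],"grip":34}
    - {"offset":[0,0,0],"delta_rot":[0,0,0],"grip":30}
    - {"offset":[0,0,0],"delta_rot":[0,0,0],"grip":26}
    - {"offset":[0,0,0],"delta_rot":[0,0,0],"grip":22}
    - {"offset":[0,0,0],"delta_rot":[0,0,0],"grip":18}
    - {"offset":[0,0,0],"delta_rot":[0,0,0],"grip":15}
    - {"offset":[0,0,0],"delta_rot":[0,0,0],"grip":15}
    - {"offset":[0,0,0],"delta_rot":[0,0,0],"grip":15}

```text
time: 13.32
eef_pos: [520.5, -52.5, 87.0]
tool_rot: [0.001, 0.151, 0.989, 0.0]
force: [-1.0, -0.6, 6.6]
grip_width: 27.7
finger_force: 30.0
```

Call:
carry_out:
  commands:
    - {"offset":[0,0,0],"delta_rot":[0,0,0],"grip":15}
    - {"offset":[0,0,0],"delta_rot":[0,0,0],"grip":15}
    - {"offset":[0,0,0],"delta_rot":[0,0,0],"grip":15}
    - {"offset":[0,0,0],"delta_rot":[0,0,0],"grip":15}
    - {"offset":[0,0,0],"delta_rot":[0,0,0],"grip":15}
    - {"offset":[0,0,0],"delta_rot":[0,0,0],"grip":15}
    - {"offset":[0,0,0],"delta_rot":[0,0,0],"grip":15}
    - {"offset":[0,0,0],"delta_rot":[0,0,0],"grip":15}

```text
time: 13.98
eef_pos: [520.5, -52.5, 86.9]
tool_rot: [0.001, 0.151, 0.989, 0.0]
force: [-0.5, 0.1, 6.3]
grip_width: 27.7
finger_force: 30.0
```

Call:
carry_out:
  commands:
    - {"offset":[0,0,-6],"delta_rot":[0,0,0],"grip":15}
    - {"offset":[0,0,-14],"delta_rot":[0,0,0],"grip":15}
    - {"offset":[0,0,-25],"delta_rot":[0,0,0],"grip":15}
    - {"offset":[0,0,-35],"delta_rot":[0,0,0],"grip":15}
    - {"offset":[0,0,-35],"delta_rot":[0,0,0],"grip":15}
    - {"offset":[0,0,-35],"delta_rot":[0,0,0],"grip":15}
    - {"offset":[3,10,-25],"delta_rot":[0,0,0],"grip":15}
    - {"offset":[6,20,-15],"delta_rot":[0,0,0],"grip":15}

```text
time: 14.65
eef_pos: [520.8, -23.4, 279.9]
tool_rot: [0.002, 0.153, 0.988, -0.0]
force: [1.0, -0.6, -2.2]
grip_width: 27.1
finger_force: 30.0
```

Call:
carry_out:
  commands:
    - {"offset":[8,30,0],"delta_rot":[0,0,0],"grip":15}
    - {"offset":[8,32,0],"delta_rot":[0,0,0],"grip":15}
    - {"offset":[8,32,0],"delta_rot":[0,0,0],"grip":15}
    - {"offset":[7,28,0],"delta_rot":[0,0,0],"grip":15}
    - {"offset":[4,17,0],"delta_rot":[0,0,0],"grip":15}
    - {"offset":[1,8,0],"delta_rot":[0,0,0],"grip":15}
    - {"offset":[0,0,0],"delta_rot":[0,0,0],"grip":15}
    - {"offset":[0,0,0],"delta_rot":[0,0,0],"grip":15}

```text
time: 15.32
eef_pos: [529.6, 128.9, 276.3]
tool_rot: [-0.0, 0.151, 0.989, -0.0]
force: [0.8, -0.4, -1.8]
grip_width: 27.1
finger_force: 30.0
```

```bash
python3 - <<'E'
from h import *
robot.read_camera('top')
s=robot.sense();print(s['time'],s['eef_pos'],s['tool_rot'],s['force'],s['grip_width'])
m=robot.camera_model('wrist');np.save('w8.npy',m['world_to_cam']);im=robot.read_camera('wrist');cv2.imwrite('pics/w8.png',im)
p=proj(m,[[478,169,150]])[0];c,q=blob(im,p,'y');print(p,c,q,back(m,c,150))
m=robot.camera_model('scene');im=robot.read_camera('scene');p=proj(m,[[478,169,150]])[0];c,q=blob(im,p,'y');print(p,c,q,back(m,c,150))
E
```

```text
15.3667 [529.65247244 128.21635796 276.36582182] [-1.59152453e-04  1.51546997e-01  9.88449916e-01 -4.96564689e-04] [ 0.27938213 -0.10373511 -1.57212802] 27.697230526993337
[351.04897102 134.12764181] [356.37612613 138.53828829] [345 127  24  24 444] [482.26428421 171.89290454 150.        ]
[463.62697519 291.1043096 ] [463.03333333 292.61666667] [459 289   9   8  60] [481.50649338 170.44804387 150.        ]
```

View pics/w8.png

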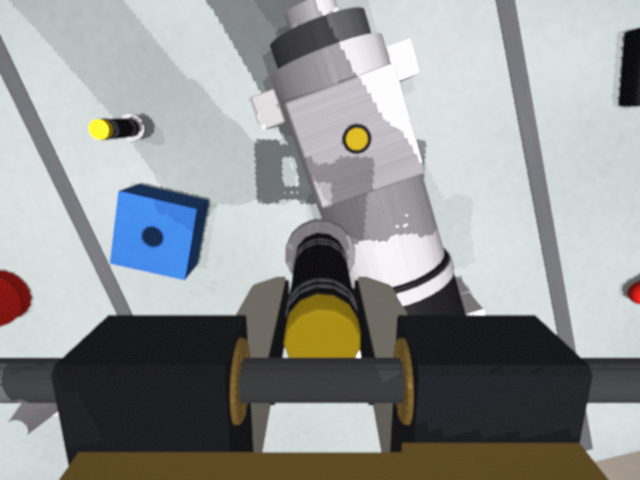

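The spot is visible at (356,138), giving (482,171) from both cameras. The probe is held upright with its flange centred at about (321,250). Next I check the probe axis against the TCP.

```bash
python3 - <<'E'
from h import *
m=robot.camera_model('wrist');m['world_to_cam']=np.load('w8.npy')
im=cv2.imread('pics/w8.png');c,q=blob(im,(322,330),'y');t=robot.sense()['eef_pos'];print(t,c,q)
print(back(m,(321,252),t[2]+19-47)-t, back(m,(323,336),t[2]+68)-t)
for x,y in((0,0),(3,0),(0,3)):
  P=t+[x,y,0];h=lambda z,r:np.round(cen(m,frustum(P[0],P[1],P[2]+z,r,P[2]+z+.1,r))[1])
  print(h(-28,20),proj(m,P+[0,0,68]))
E
```

```text
[529.80221092 128.05297342 276.50908592] [321.8978389  328.88973477] [ 284  294   76   64 4072]
[ -1.07892149   1.7170357  -28.        ] [-2.13854116  2.82162557 68.        ]
[282 219  73  69] [[316.94572536 343.62897917]]
[284 224  72  69] [[319.58905474 351.12488679]]
[287 218  73  69] [[325.37639312 341.26828698]]
```

Call:
carry_out:
  commands:
    - {"offset":[8,4,0],"delta_rot":[0,0,0],"grip":15}
    - {"offset":[14,7,0],"delta_rot":[0,0,0],"grip":15}
    - {"offset":[16,8,5],"delta_rot":[0,0,0],"grip":15}
    - {"offset":[13,6,10],"delta_rot":[0,0,0],"grip":15}
    - {"offset":[7,3,12],"delta_rot":[0,0,0],"grip":15}
    - {"offset":[0,0,11],"delta_rot":[0,0,0],"grip":15}
    - {"offset":[0,0,8],"delta_rot":[0,0,0],"grip":15}
    - {"offset":[0,0,4],"delta_rot":[0,0,0],"grip":15}

```text
time: 16.13
eef_pos: [482.3, 173.5, 225.7]
tool_rot: [-0.0, 0.151, 0.989, -0.0]
force: [0.7, 0.1, -1.4]
grip_width: 27.4
finger_force: 30.0
```

Call:
carry_out:
  commands:
    - {"offset":[0,0,0],"delta_rot":[0,0,0],"grip":15}
    - {"offset":[0,0,0],"delta_rot":[0,0,0],"grip":15}
    - {"offset":[0,0,0],"delta_rot":[0,0,0],"grip":15}
    - {"offset":[0,0,0],"delta_rot":[0,0,0],"grip":15}
    - {"offset":[0,0,0],"delta_rot":[0,0,0],"grip":15}
    - {"offset":[0,0,0],"delta_rot":[0,0,0],"grip":15}
    - {"offset":[0,0,0],"delta_rot":[0,0,0],"grip":15}
    - {"offset":[0,0,0],"delta_rot":[0,0,0],"grip":15}

```text
time: 16.8
eef_pos: [482.9, 174.0, 226.5]
tool_rot: [0.0, 0.151, 0.989, 0.0]
force: [0.8, 0.6, -0.7]
grip_width: 27.4
finger_force: 30.0
```

```bash
python3 - <<'E'
from h import *
s=robot.sense();print(s['time'],s['eef_pos'],s['tool_rot'],s['force'],s['torque'],s['grip_width'])
im=robot.read_camera('scene');m=robot.camera_model('scene');print(proj(m,[[482,171,150],[482,171,158]])-[410,210])
cv2.imwrite('pics/s9.png',cv2.resize(im[210:330,410:530],(600,600),interpolation=cv2.INTER_CUBIC))
E
```

```text
16.8 [482.90249953 173.96955869 226.54162757] [1.00569180e-04 1.50795362e-01 9.88564993e-01 5.44881666e-05] [ 0.78805702  0.58790977 -0.70524676] [ 0.00441274 -0.00445548 -0.02902341] 27.398865330988396
[[53.10481506 82.9475427 ]
 [54.01162792 80.22745483]]
```

View pics/s9.png

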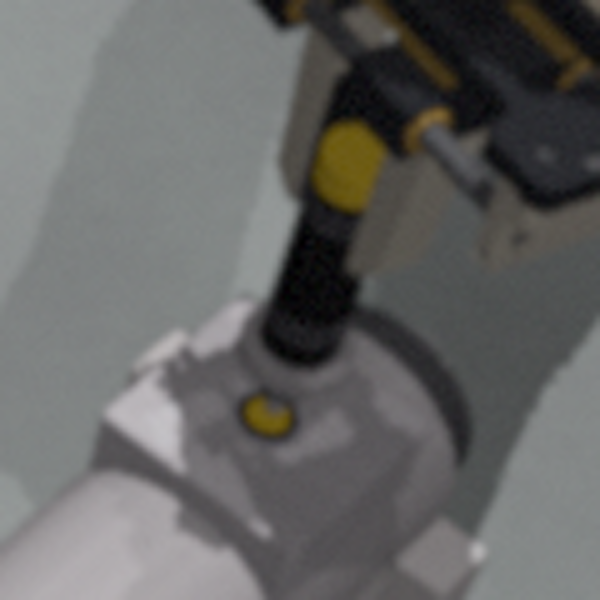

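The tip is at (275,405), just above the spot at (268,415) and about 3 mm off in +y, as the pose reading says. The probe is upright. I'll correct and lower.

Call:
carry_out:
  commands:
    - {"offset":[0,-1.5,0],"delta_rot":[0,0,0],"grip":15}
    - {"offset":[0,-1.5,2],"delta_rot":[0,0,0],"grip":15}
    - {"offset":[0,0,2],"delta_rot":[0,0,0],"grip":15}
    - {"offset":[0,0,2],"delta_rot":[0,0,0],"grip":15}
    - {"offset":[0,0,1.5],"delta_rot":[0,0,0],"grip":15}
    - {"offset":[0,0,1],"delta_rot":[0,0,0],"grip":15}
    - {"offset":[0,0,0],"delta_rot":[0,0,0],"grip":15}
    - {"offset":[0,0,0],"delta_rot":[0,0,0],"grip":15}

```text
time: 17.52
eef_pos: [482.0, 171.1, 217.9]
tool_rot: [-0.0, 0.151, 0.989, -0.0]
force: [0.2, 0.6, -1.4]
grip_width: 27.5
finger_force: 30.0
```

Call:
carry_out:
  commands:
    - {"offset":[0,0,1],"delta_rot":[0,0,0],"grip":15}
    - {"offset":[0,0,1],"delta_rot":[0,0,0],"grip":15}
    - {"offset":[0,0,1],"delta_rot":[0,0,0],"grip":15}
    - {"offset":[0,0,1],"delta_rot":[0,0,0],"grip":15}
    - {"offset":[0,0,0],"delta_rot":[0,0,0],"grip":15}
    - {"offset":[0,0,0],"delta_rot":[0,0,0],"grip":15}
    - {"offset":[0,0,0],"delta_rot":[0,0,0],"grip":15}
    - {"offset":[0,0,0],"delta_rot":[0,0,0],"grip":15}

```text
time: 18.18
eef_pos: [482.1, 171.1, 214.0]
tool_rot: [0.0, 0.151, 0.989, 0.0]
force: [0.1, 0.6, 0.3]
grip_width: 27.5
finger_force: 30.0
```

Call:
carry_out:
  commands:
    - {"offset":[0,0,1],"delta_rot":[0,0,0],"grip":15}
    - {"offset":[0,0,1],"delta_rot":[0,0,0],"grip":15}
    - {"offset":[0,0,1],"delta_rot":[0,0,0],"grip":15}
    - {"offset":[0,0,0.3],"delta_rot":[0,0,0],"grip":15}
    - {"offset":[0,0,0],"delta_rot":[0,0,0],"grip":15}
    - {"offset":[0,0,0],"delta_rot":[0,0,0],"grip":15}
    - {"offset":[0,0,0],"delta_rot":[0,0,0],"grip":15}
    - {"offset":[0,0,0],"delta_rot":[0,0,0],"grip":15}

```text
time: 18.85
eef_pos: [482.0, 171.1, 210.7]
tool_rot: [0.0, 0.151, 0.989, 0.0]
force: [0.1, -0.4, 3.1]
grip_width: 27.6
finger_force: 30.0
```

```bash
python3 - <<'E'
from h import *
F=[]
for i in range(6):
    im=robot.read_camera('scene');F.append(robot.sense()['force'])
print(np.mean(F,0),robot.sense()['eef_pos'],robot.sense()['time'])
m=robot.camera_model('scene')
c,q=blob(im,proj(m,[[543,-276,40]])[0]);h=cen(m,frustum(543,-276,0,32,73,21));x=locate(m,c,0,32,73,21);print(c,q,x,h)
a=cv2.resize(im[210:330,410:530],(400,400),interpolation=cv2.INTER_CUBIC);b=cv2.resize(im[170:270,235:335],(400,400),interpolation=cv2.INTER_CUBIC)
cv2.imwrite('pics/s10.png',np.hstack([a,b]))
E
```

```text
[-0.11819364  0.07760014  2.98185905] [482.03263534 171.14633974 210.69459565] 19.15
[284.8766328  222.42089985] [274 204  24  36 689] [ 540.833514   -277.74224776] (array([284.61786479, 223.251237  ]), (271, 203, 28, 39), 796.2958777465392)
```

View pics/s10.png

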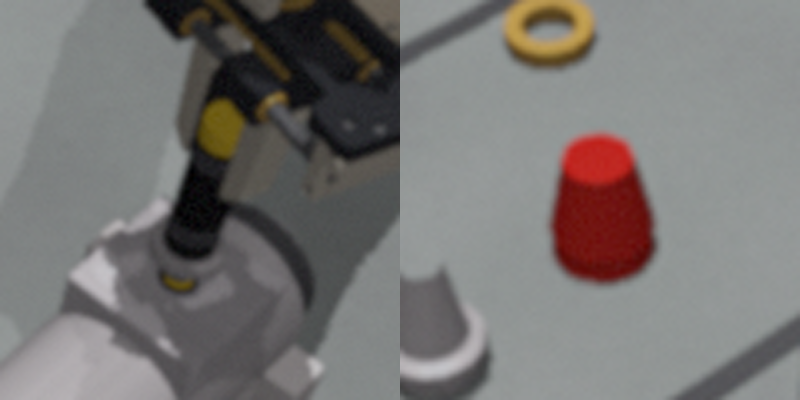

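The tip presses at about 4.7 N, roughly 6 mm in, and sits on the spot at (180,280). The caps are nested upright and 36 px tall, where the model gives 39 px against 33 px for a single cap. Handing in.

```bash
python3 -c "
from station import robot
print(robot.hand_in())"
```

```text
the job is handed in; nothing more can be done
None
```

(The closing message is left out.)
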